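Slot the stock plate and read it with the touch wand

ROBOT

A 6-joint arm with a two-finger parallel gripper is mounted at the origin on the work surface. World frame = base frame: x ahead of the robot, y to its left, z up, the work surface at z = 0. Lengths are in m, angles in rad, forces in N, time in s.
With the tool pointing down it reaches from about 0.35 to 0.85 m from the base axis. Payload 8.1 kg.
Tool frame: the origin (TCP) lies on the centre line of the jaws, within the pads' length; the fingertips stand robot.tip_extent ahead of it and the grasp point (between the pads) lies 11 mm behind it (robot.tip_extent is the distance from the TCP to the fingertips, in m); y points along the fingers, z is the direction in which the jaws open and shut, and the axes are right-handed (so a half turn about y gives the same grasp; the last joint's range is limited). The gripper opens to 93 mm and grips with 3 to 60 N. Pads are 15 mm wide; open, the fingers measure 128 mm over their backs; the gripper's body (75 mm by 188 mm) begins 65 mm behind the grasp point.
Start: joints at [-1.192, 0.13, 1.488, -0, 1.523, -0.085], TCP at [0.268, -0.537, 0.188] pointing down, gripper open.
Joint ranges: [-2.96, 2.96], [-0.89, 2.26], [0.02, 2.5], [-1.34, 4.48], [0, 2.73], [-2.66, 2.66]. Speed limits (rad/s): [2.39, 2.39, 2.79, 3.14, 3.14, 3.14].

INTERFACE

Orientations are given as a rotation vector (axis times angle).
In Python, from plant import monitor, optics, robot gives the robot as it stands.
- The arm moves only by the shell command python3 -m inch 'ROWS' [OPENING] [FORCE]. ROWS is JSON, a list that holds one entry, the list of rows, each a list of 6 numbers: the shift along the tool's x, y, z in mm, then the turn, a rotation vector about the tool's x, y, z in rad. A call has 1 to 8 rows; each row shifts and turns the commanded pose from where the row before left it, along the tool's axes as they then stand; what a row does not reach is not made up. A row lasts 1/8 s, in which the tool goes at most 62.5 mm and 10.7 degrees, less where a joint would pass 70% of its speed; a pose out of reach is approached as far as the arm can. A call is refused whole if a number of a shift passes 62.5 or a number of a turn 0.188, either way. A call with a gripper value outside its range is refused whole. OPENING is the finger opening in mm, from 0 to 93, set as the call begins (- or left out, the last holds). The fingers move at their own pace and stop on an object; FORCE is the grip in N (left out, the last holds). Time passes only in rows, so rows that do not move let the fingers close. It gives the time, the measured TCP pose, the force and the opening at its end, in the units of the state.
- monitor.read_state(): the state, without advancing time (a new reading comes with each control period).
- optics.read_camera(name): name is "scene" or "top" or "wrist"; returns a dict with "image" (384x512x3 uint8, blue, green, red), "fx", "fy", "cx", "cy" (pixels), "rvec" (rotation vector, rad) and "tvec" (3), from world to camera coordinates, as OpenCV has them. Camera axes: x right, y down, z forward; pixel columns grow to the right and rows downward; lengths in m; the calibration is good to about 2 mm. A picture is of the moment at which its call begins. There is no depth.
- robot.close_job(): hands the job in, once; it reports no verdict.
The state is a dict: "t": time; "q": joint angles; "dq": joint speeds; "joint_torque": joint torques, N m; "tool_pos": TCP position; "orientation": TCP orientation; "force": force on the tool from outside, world axes, zero at the start; "wrist_torque": the same for the moment, N m; "opening": finger opening in m.
Only numpy, scipy, OpenCV 4.12 (cv2) and the standard library are available. Lean on these libraries where they do the work, as an engineer would, in place of code of your own. Each camera call takes 0.05 s, during which the arm holds its last target.

TASK

Move the taller of the two metal stock plates from the wooden rack into the slot of the grey reader block, pushed fully down, and let go of it. Then take the touch wand out of its white stand and hold its sprung tip on the round steel contact of the reader, the wand square to the sloping panel and pressed lightly, so that the tip is about half pushed in. Finish while still holding the wand there, and leave the shorter plate and the other things on the bench where they are.

Things in the scene. Friction and masses are not known exactly. Their poses are not given: they have to be found in the camera images.
- plate_grip (a point): (all sizes in this list are in mm) centre of the black grip along the top of the taller stock plate (the one to move): an aluminium plate 60 wide (own y), 6 thick (own x), with a grip 44 (y) x 14 (x) x 24 high (z) at its upper end; 110 tall in all, 110 g nominal. This point is 98 above the plate's lower edge; z is up. At the start the plate stands in either slot of the rack, 35 deep in it, lower edge 15 above the bench. Take it across the 14 mm grip
- plate_foot (a point): middle of the lower edge of the taller plate; same axes
- plate: the taller plate; its origin is the middle of its lower edge, same axes
- spare_mid (a point): centre, half-way up, of the shorter stock plate (stays in the rack): the same shape but 80 tall in all
- rack: wooden rack, fixed, 150 (x) x 90 (y) x 50 high, origin at the centre of its underside; two slots at x = -43 and +43, each 64 long (y), 9 wide (x), 35 deep, holding a plate each. The rack stands on one side of the reader and the stand on the other; the sides may be swapped
- reader: grey reader block, fixed, about 145 (x) x 100 (y), origin at the centre of its underside. Its far part (own x from 10 to 70) is 65 high and has the slot; its near part is the sloping panel with the contact, falling 25 degrees towards its own -x
- slot_floor (a point): centre of the floor of the reader's slot, 30 above the bench; the slot is 64 long (own y), 9 wide (own x), with a 3 mm chamfer at the mouth. The plate's y lies along the slot's y, either way round. A plate fully down has its lower edge here and its top 140 above the bench
- slot_mouth (a point): centre of the slot's mouth, 35 above its floor, 65 above the bench
- contact_top (a point): centre of the exposed face of the round steel contact, 22 diameter, standing 2 proud of the sloping panel, with a flat black ring 34 diameter around it. z is the outward normal of the sloping panel, leaning 25 degrees from the vertical towards the reader's own -x; 44 above the bench, about 75 nearer to the robot than the slot (before the reader's yaw)
- contact: the round steel contact, fixed in the reader; same axes as contact_top, origin 2 below it
- wand_grip (a point): centre of the wand's grey handle, 24 x 24 square (sides along own x and y) and 65 long (z); z points along the wand away from its tip. Below the handle is a steel neck 16 diameter, 54 long, then the brass tip. The tip's end is 102.5 from this point with the spring out. The wand weighs about 120 g nominal and is 135 long
- wand: the wand; origin at the tip's end with the spring out, same axes as wand_grip
- wand_tip (a point): end of the sprung brass tip (round end, 9 diameter); it moves up into the wand as the tip is pushed in
- plunger (a joint): how far the sprung tip is pushed into the wand: 0 out, 0.010 m fully in. About 1 N starts it moving, 4.5 N pushes it half in, 8 N fully in (700 N/m)
- stand: white stand, fixed, 70 x 70 x 80 high, origin at the centre of its underside, with an upright hole 19 diameter right through; the wand hangs upright in it with the handle's lower end on the stand's top and its tip 10 above the bench, so it must be lifted more than 70 to be clear
- tape_roll: small white roll of tape lying flat, 48 diameter, 24 high; a bystander; origin at the centre of its underside
- gift_box: small black box 40 x 40 x 36; a bystander; origin at the centre of its underside
- white_box: white carton 70 x 90 x 100 high; a bystander; origin at the centre of its underside
- brown_box: brown carton 90 x 130 x 60 high; a bystander; origin at the centre of its underside
- black_box: black carton 80 x 80 x 50 high; a bystander; origin at the centre of its underside
- flat_box: flat white carton 70 x 110 x 28 high; a bystander; origin at the centre of its underside
- mug: white mug, 72 diameter, 85 high; a bystander; origin at the centre of its underside

How it is judged:
By the outcome, as a careful person would: the job done as asked, in the order asked, and still so for the second after the job is handed in, while the arm keeps its last pose, push and grip.
It also fails if it takes over 54 s, if anything falls off the work surface, if the arm or the gripper's body presses on something with over 40 N, if the wrist force passes 120 N, or if a joint passes its speed limit or range.

## Working session

There is one attempt and no reset: what is moved stays moved. The work goes in short steps, Python scripts to look and compute and a shell command to move; the robot and the scene stay as the last step left them, time stands still between calls to the robot, and variables do not carry over. Pictures are saved under pics/ and viewed, and the job is handed in when it is done.

```bash
ls; mkdir -p pics; cat > h.py <<'E'
import numpy as np,cv2
from plant import monitor, optics, robot
from scipy.spatial.transform import Rotation as R
def snap(n,f):
    c=optics.read_camera(n); cv2.imwrite('pics/'+f+'.png',c['image']); np.save('pics/'+f+'.npy',{k:c[k] for k in c},allow_pickle=True); return c
def load(f): return np.load('pics/'+f+'.npy',allow_pickle=True).item()
def proj(c,p):
    K=np.array([[c['fx'],0,c['cx']],[0,c['fy'],c['cy']],[0,0,1]])
    return cv2.projectPoints(np.array(p,float).reshape(-1,1,3),np.array(c['rvec'],float),np.array(c['tvec'],float),K,None)[0].reshape(-1,2)
def unz(c,px,z):
    Rm=cv2.Rodrigues(np.array(c['rvec'],float))[0];o=-Rm.T@np.array(c['tvec'],float)
    d=Rm.T@np.array([(px[0]-c['cx'])/c['fx'],(px[1]-c['cy'])/c['fy'],1]); return o+d*(z-o[2])/d[2]
def crop(f,x0,y0,x1,y1,s,out):
    im=load(f)['image'][y0:y1,x0:x1]; cv2.imwrite('pics/'+out+'.png',cv2.resize(im,None,fx=s,fy=s,interpolation=cv2.INTER_CUBIC))
E
python3 - <<'E'
from h import *
for n in ['scene','top','wrist']:
    c=snap(n,n+'0'); Rm=cv2.Rodrigues(np.array(c['rvec'],float))[0]; print(n,c['fx'],c['cx'],c['cy'],-Rm.T@np.array(c['tvec']),Rm[2])
s=monitor.read_state();print(s,robot.tip_extent)
print(R.from_rotvec(s['orientation']).as_matrix())
E
```

```text
pics
scene 445.2415504318805 251.20375774913592 184.46427603698186 [1.41424214 0.26786551 0.73901158] [-0.78600193 -0.23884749 -0.57022176]
top 453.44890903287853 258.61988889016897 183.30613408834571 [0.42103956 0.01978423 1.15850856] [ 0.12521619 -0.02456053 -0.99182543]
wrist 333.61822385231005 252.7771974126805 192.55709448386074 [ 0.34388961 -0.49893393  0.38432935] [-0.27095812 -0.1326229  -0.95341117]
{'t': 0.15, 'q': array([-1.19240142e+00,  1.31010642e-01,  1.48904245e+00,  3.54069568e-05,
        1.52300849e+00, -8.54071053e-02]), 'dq': array([-0.00056097, -0.00355636, -0.00221251, -0.00087207,  0.00087825,
        0.00110968]), 'joint_torque': array([ 4.10859093e-04, -5.60473180e+01, -4.92336023e+01,  7.68685411e-02,
        3.04707221e-02, -9.63104480e-05]), 'tool_pos': array([ 0.26825685, -0.53613924,  0.18710743]), 'orientation': array([-0.46385262,  1.96494521, -1.96200301]), 'force': array([ 1.03583904,  0.79491455, -0.44037492]), 'wrist_torque': array([ 0.02939569,  0.00310652, -0.01907606]), 'opening': 0.09289468397908231} 0.008
[[-8.94358937e-01 -5.09799796e-04  4.47349787e-01]
 [-4.47350049e-01  1.37807787e-03 -8.94357890e-01]
 [-1.60539370e-04 -9.99998921e-01 -1.46055522e-03]]
```

View pics/top0.png

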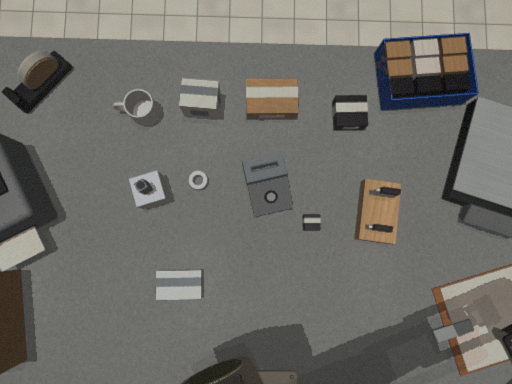

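View pics/scene0.png

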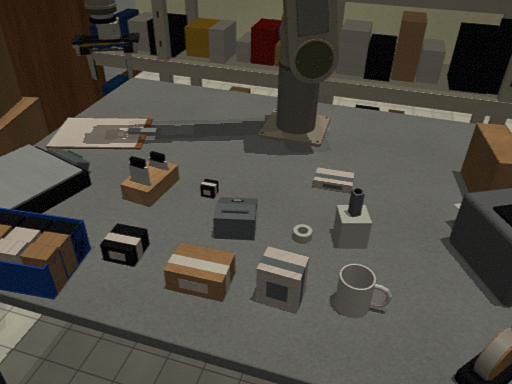

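View pics/wrist0.png

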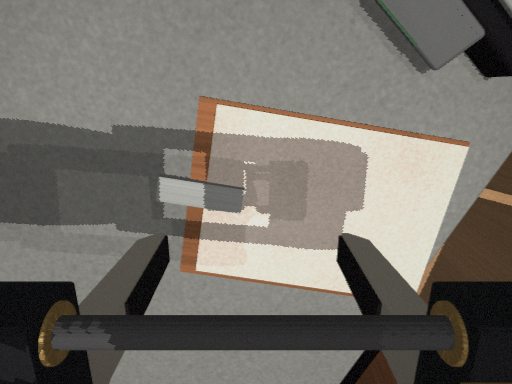

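The top view shows the rack at about (380,211), the reader at (268,183), and the stand with the wand at (147,188). The tape roll is at (198,180) and the gift box at (312,222). The scene view shows both grips in the rack at (139,170) and (158,160). I'll enlarge these.

```bash
python3 - <<'E'
from h import *
crop('top0',345,165,415,255,7,'t_rack'); crop('top0',230,140,310,225,7,'t_reader'); crop('top0',120,160,180,215,9,'t_stand'); crop('scene0',115,145,190,210,8,'s_rack'); crop('scene0',205,190,270,245,9,'s_reader')
E
```

```text
(no output)
```

View pics/t_rack.png

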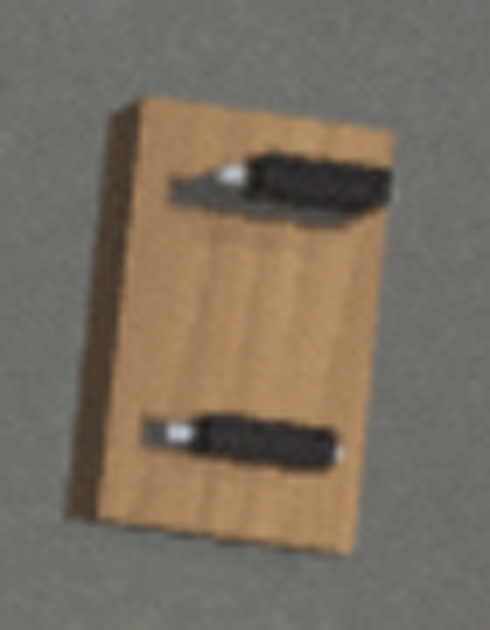

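View pics/t_reader.png

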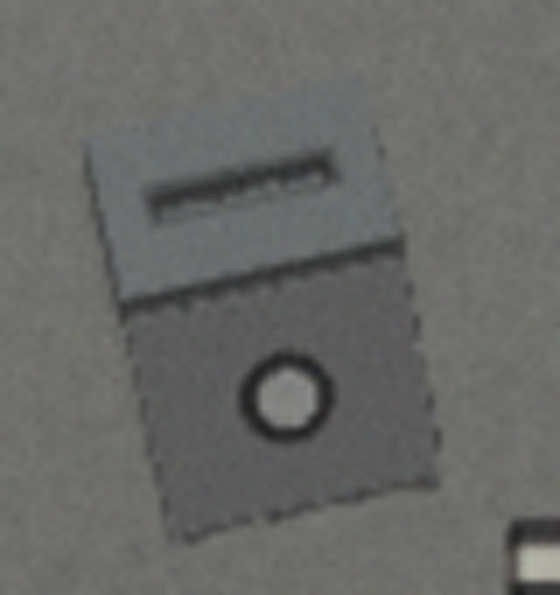

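View pics/t_stand.png

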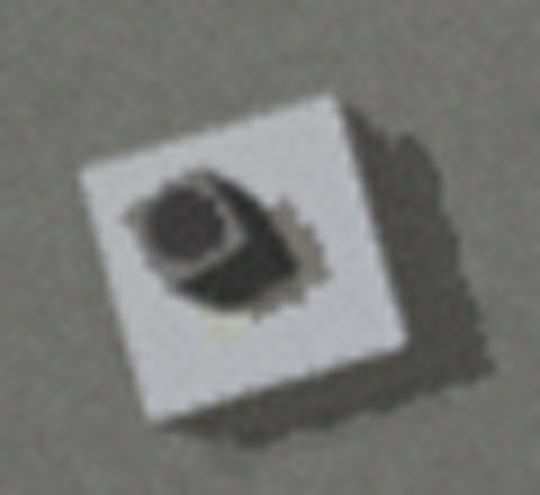

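View pics/s_rack.png

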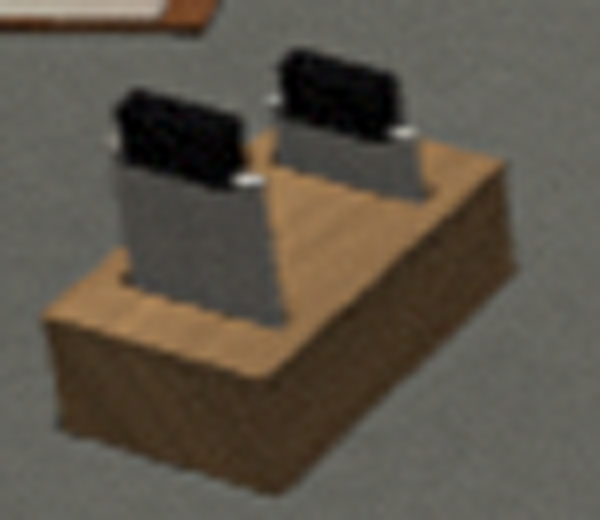

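View pics/s_reader.png

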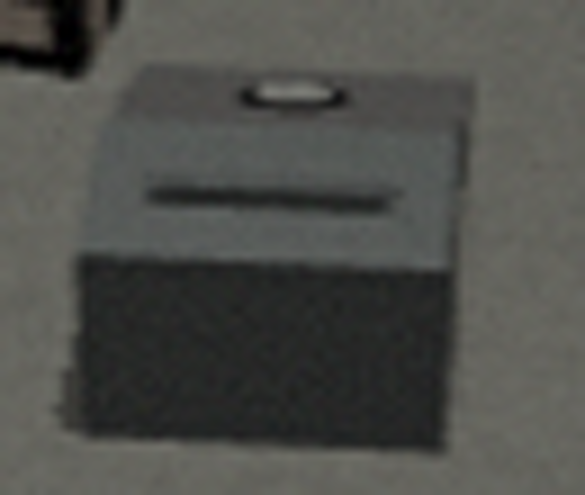

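```bash
python3 - <<'E'
from h import *
from scipy.optimize import least_squares
T=load('top0');S=load('scene0')
def u(p,x0,y0,s): return np.array([x0+(p[0]+.5)/s-.5,y0+(p[1]+.5)/s-.5])
def fit(obs,x0):
    def f(x,full=False):
        c,s=np.cos(x[2]),np.sin(x[2]); r=[]
        for cam,l,px in obs:
            w=[x[0]+c*l[0]-s*l[1],x[1]+s*l[0]+c*l[1],l[2]]; r.append(proj(cam,w)[0]-px)
        return np.array(r).ravel()
    for o in (1,0):
      for name,cam in (('top',T),('scene',S),('both',None)):
        pass
    def sub(cam):
        o=[q for q in obs if cam is None or q[0] is cam]
        if len(o)<2:return
        g=lambda x:np.array([proj(q[0],[x[0]+np.cos(x[2])*q[1][0]-np.sin(x[2])*q[1][1],x[1]+np.sin(x[2])*q[1][0]+np.cos(x[2])*q[1][1],q[1][2]])[0]-q[2] for q in o]).ravel()
        s=least_squares(g,x0); print(s.x.round(4),np.abs(s.fun).max().round(2), s.fun.round(1).tolist())
    for c in (T,S,None): sub(c)
r=lambda p:u(p,345,165,7); d=lambda p:u(p,230,140,7); st=lambda p:u(p,120,160,9); sr=lambda p:u(p,115,145,8); sd=lambda p:u(p,205,190,9)
print('rack')
h=.05
fit([(T,(.075,.045,h),r((143,98))),(T,(.075,-.045,h),r((393,132))),(T,(-.075,-.045,h),r((353,553))),(T,(-.075,.045,h),r((98,520))),
(S,(.075,-.045,h),sr((45,318))),(S,(.075,.045,h),sr((262,378))),(S,(-.075,.045,h),sr((510,160)))],[.4,-.25,0])
print('reader')
h=.065
fit([(T,(.07,.05,h),d((88,140))),(T,(.07,-.05,h),d((365,75))),(T,(.01,.05,h),d((122,308))),(T,(.01,-.05,h),d((402,240))),(T,(.04,.032,h),d((150,203))),(T,(.04,-.032,h),d((337,165))),(T,(-.035,0,.044),d((287,397))),
(S,(.07,-.05,h),sd((78,256))),(S,(.07,.05,h),sd((450,270))),(S,(.01,-.05,h),sd((108,122))),(S,(.01,.05,h),sd((465,122))),(S,(-.035,0,.044),sd((295,94))),(S,(.04,-.032,h),sd((148,193))),(S,(.04,.032,h),sd((400,203)))],[.4,0,.1])
print('stand')
h=.08
fit([(T,(.035,.035,h),st((78,172))),(T,(.035,-.035,h),st((333,95))),(T,(-.035,-.035,h),st((407,345))),(T,(-.035,.035,h),st((150,420)))],[.4,.25,.2])
E
```

```text
rack
[ 0.4987 -0.3076 -0.1163] 0.16 [-0.1, -0.1, 0.0, -0.0, 0.0, 0.2, 0.0, -0.1]
[ 0.5045 -0.3046 -0.1227] 0.5 [-0.3, -0.5, 0.4, 0.3, -0.1, 0.2]
[ 0.4997 -0.3073 -0.118 ] 1.57 [-0.1, -0.5, -0.1, -0.4, -0.2, -0.2, -0.1, -0.5, -0.1, -1.6, 0.5, -0.9, -0.3, -0.9]
reader
[ 0.5623 -0.0304  0.2431] 0.86 [-0.4, -0.6, -0.3, -0.1, 0.2, -0.9, 0.1, -0.1, 0.6, 0.6, -0.6, 0.4, 0.3, 0.7]
[ 0.5678 -0.028   0.2587] 1.29 [0.1, 0.1, 0.5, 0.1, -0.5, -0.2, -0.2, 1.3, -0.0, -0.3, 1.0, -0.4, -0.8, -0.5]
[ 0.5638 -0.0296  0.2492] 1.56 [-0.9, -1.0, -0.8, -0.8, -0.1, -1.3, -0.3, -0.8, 0.3, 0.1, -1.0, -0.3, 0.1, 0.1, -0.2, -1.2, 0.1, -0.9, -0.6, -1.3, -0.4, 0.4, 0.0, -1.3, 0.8, -1.6, -1.1, -1.6]
stand
[0.5402 0.2597 0.3208] 0.34 [0.0, -0.1, 0.1, -0.1, -0.0, -0.1, -0.1, 0.3]
[0.5402 0.2597 0.3208] 0.34 [0.0, -0.1, 0.1, -0.1, -0.0, -0.1, -0.1, 0.3]
```

```bash
cat >> h.py <<'E'
def Rdown(yaw,tilt=0.0,ryaw=0.0):
    """tool y down, tool z horizontal at angle yaw"""
    z=np.array([np.cos(yaw),np.sin(yaw),0]);y=np.array([0,0,-1.]);x=np.cross(y,z); return np.c_[x,y,z]
def plan(p,Rt,n):
    s=monitor.read_state();R0=R.from_rotvec(s['orientation']).as_matrix();d=R0.T@(np.array(p)-s['tool_pos'])*1000
    r=R.from_matrix(R0.T@Rt).as_rotvec();Rr=R.from_rotvec(r/n).as_matrix()
    A=sum(np.linalg.matrix_power(Rr,k) for k in range(n)); sh=np.linalg.solve(A,d)
    print('t',round(s['t'],2),'pos',s['tool_pos'].round(4),'f',s['force'].round(1),'open',round(s['opening'],4))
    print('total tool-frame shift mm',d.round(1),'turn',r.round(4)); print(n,'rows of',sh.round(1),(r/n).round(4))
E
python3 - <<'E'
from h import *
plan([.50,-.3124,.22],Rdown(-.118),8)
E
```

```text
t 0.15 pos [ 0.2683 -0.5361  0.1871] f [ 1.   0.8 -0.4] open 0.0929
total tool-frame shift mm [-307.4  -32.7  -96.5] turn [ 1.30e-03 -9.89e-01 -9.00e-04]
8 rows of [-41.6  -4.1   5.4] [ 2.000e-04 -1.236e-01 -1.000e-04]
```

```bash
python3 -m inch '[[[-41.5,-4,5.5,0,-0.1236,0],[-41.5,-4,5.5,0,-0.1236,0],[-41.5,-4,5.5,0,-0.1236,0],[-41.5,-4,5.5,0,-0.1236,0],[-41.5,-4,5.5,0,-0.1236,0],[-41.5,-4,5.5,0,-0.1236,0],[-41.5,-4,5.5,0,-0.1236,0],[-41.5,-4,5.5,0,-0.1236,0]]]' 60 20; python3 -m inch '[[[0,0,0,0,0,0]]]'
python3 - <<'E'
from h import *
snap('wrist','w1'); plan([.5424,-.3124,.102],Rdown(-.118),4)
E
```

```text
t: 1.15
tool_pos: [0.501, -0.3126, 0.2195]
orientation: [-1.153, 1.293, -1.292]
force: [1.4, 0.2, -0.1]
opening: 0.0602
t: 1.27
tool_pos: [0.5018, -0.3114, 0.2202]
orientation: [-1.153, 1.292, -1.292]
force: [0.5, -0.5, 0.5]
opening: 0.0599
t 1.32 pos [ 0.501  -0.3129  0.2199] f [ 0.3 -0.7  0.4] open 0.0599
total tool-frame shift mm [ -5.4 117.9  41.1] turn [0.0001 0.0014 0.0002]
4 rows of [-1.3 29.5 10.3] [0.     0.0003 0.    ]
```

View pics/w1.png

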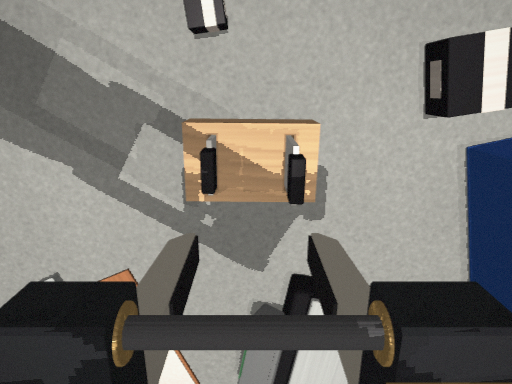

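```bash
python3 - <<'E'
from h import *
crop('w1',175,110,335,210,5,'w1c')
E
```

```text
(no output)
```

View pics/w1c.png

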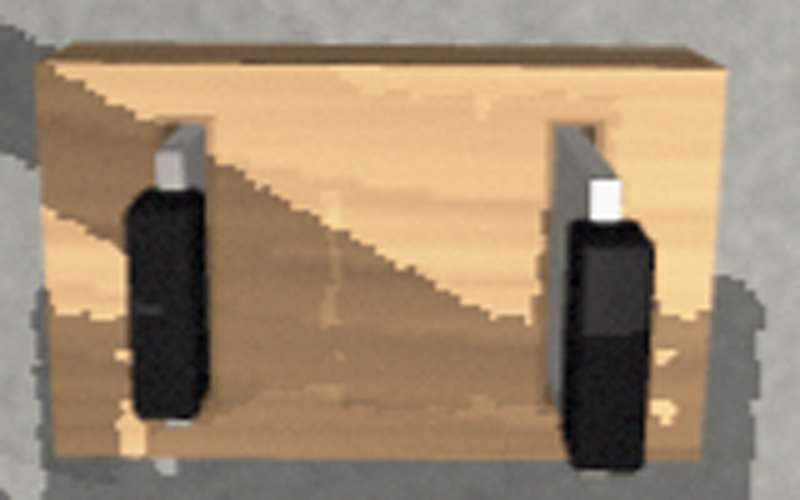

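```bash
python3 - <<'E'
from h import *
W=load('w1'); u=lambda p:(175+(p[0]+.5)/5-.5,110+(p[1]+.5)/5-.5)
g=[unz(W,u(p),.125)[:2] for p in [(582,243),(653,243),(643,468),(575,468)]]
print(np.array(g).round(4),np.mean(g,0), 'sizes',[np.linalg.norm(g[i]-g[i-1]).round(4) for i in range(4)])
k=[unz(W,u(p),.05)[:2] for p in [(38,63),(725,68),(700,460),(55,457)]]
print(np.array(k).round(4),np.mean(k,0),'sizes',[np.linalg.norm(k[i]-k[i-1]).round(4) for i in range(4)])
d=k[1]-k[0];d2=k[2]-k[3];print(np.arctan2(d[1],d[0]),np.arctan2(d2[1],d2[0]))
E
```

```text
[[ 0.5381 -0.2915]
 [ 0.5506 -0.293 ]
 [ 0.5459 -0.3352]
 [ 0.5334 -0.3337]] [ 0.54198475 -0.3133607 ] sizes [np.float64(0.0424), np.float64(0.0126), np.float64(0.0424), np.float64(0.0126)]
[[ 0.4311 -0.2549]
 [ 0.5788 -0.273 ]
 [ 0.5681 -0.3622]
 [ 0.419  -0.3443]] [ 0.49924598 -0.3085907 ] sizes [np.float64(0.0902), np.float64(0.1489), np.float64(0.0899), np.float64(0.1503)]
-0.1219048581618914 -0.11961148796607995
```

```bash
python3 -m inch '[[[-4.5,20,41,0,0.0015,0],[0,50,0,0,0,0],[0,40,0,0,0,0],[0,8,0,0,0,0],[0,0,0,0,0,0]]]' 50 20; python3 - <<'E'
from h import *
snap('wrist','w2'); plan([.542,-.3133,.102],Rdown(-.12),4)
E
```

```text
t: 1.95
tool_pos: [0.5414, -0.3151, 0.1023]
orientation: [-1.15, 1.298, -1.298]
force: [0.1, -0.8, 0.2]
opening: 0.0502
t 2.0 pos [ 0.5423 -0.3155  0.1037] f [-0.1  0.6 -0.1] open 0.0503
total tool-frame shift mm [-2.2  1.7 -0.5] turn [-0.0018 -0.0009  0.0011]
4 rows of [-0.5  0.4 -0.1] [-0.0004 -0.0002  0.0003]
```

View pics/w2.png

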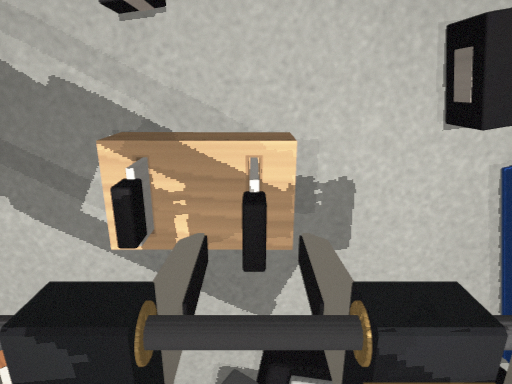

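```bash
python3 -m inch '[[[-1.5,1,0,0,0,0],[0,0,0,0,0,0],[0,0,0,0,0,0],[0,0,0,0,0,0],[0,0,0,0,0,0]]]' 0 35; python3 -m inch '[[[0,-20,0,0,0,0],[0,-40,0,0,0,0],[0,-50,0,0,0,0]]]';  python3 - <<'E'
from h import *
snap('wrist','w3'); plan([.5,-.25,.25],Rdown(.245),8)
E
```

```text
t: 2.62
tool_pos: [0.5419, -0.3128, 0.1009]
orientation: [-1.15, 1.297, -1.297]
force: [0.5, 0.0, 0.2]
opening: 0.0043
t: 3.0
tool_pos: [0.5415, -0.3125, 0.2125]
orientation: [-1.151, 1.298, -1.296]
force: [1.1, -0.5, 0.2]
opening: 0.0009
t 3.05 pos [ 0.5444 -0.3145  0.2222] f [ 0.4 -0.3  4.5] open 0.0009
total tool-frame shift mm [-58.6 -28.6 -51.6] turn [-0.0085 -0.3647  0.0067]
8 rows of [-8.3 -3.5 -5.2] [-0.0011 -0.0456  0.0008]
```

View pics/w3.png

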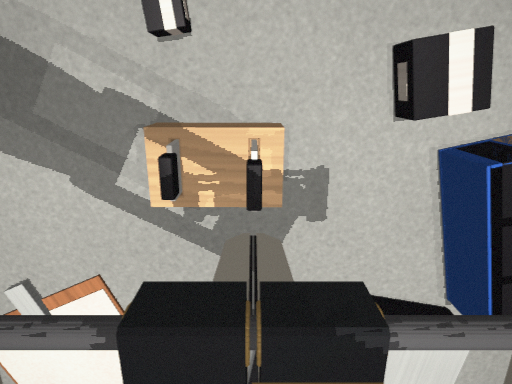

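```bash
python3 - <<'E'
from h import *
for f,p,Rm in [('w2',[.5419,-.3135,.1023],Rdown(-.12)),('w3',[.5415,-.3135,.213],Rdown(-.12)),]:
    c=load(f)
    p=np.array(p)
    print(f,'tip',proj(c,p+[0,0,-.008]),'grasp',proj(c,p+[0,0,.011]),'at 65 back',proj(c,p+[0,0,.076]))
    print(proj(c,[.542,-.3133,.125]),proj(c,[.542,-.3133,.0]))
c=load('w1');p=np.array([.501,-.3129,.22]);print(proj(c,p+[0,0,-.008]))
E
```

```text
w2 tip [[253.5755538  218.02385144]] grasp [[253.61508281 229.72762173]] at 65 back [[253.82740343 292.59161261]]
[[253.77393708 237.70203944]] [[253.52815812 179.92742207]]
w3 tip [[253.41678491 222.06339823]] grasp [[253.41943748 234.09297061]] at 65 back [[253.43367453 298.65890412]]
[[253.93946851 187.22400799]] [[253.78131265 158.64914209]]
[[252.24948134 222.40040831]]
```

```bash
python3 - <<'E'
from h import *
c=snap('scene','s2'); s=monitor.read_state(); p=s['tool_pos'];print(p,s['t'])
for k in (-.008,.011,.076): print(proj(c,p+[0,0,k]))
crop('s2',90,70,230,210,5,'s2c')
E
```

```text
[ 0.54519722 -0.31501696  0.22055574] 3.1
[[131.03028216 127.8384752 ]]
[[129.95076568 121.03579404]]
[[126.09306784  96.72612505]]
```

View pics/s2c.png

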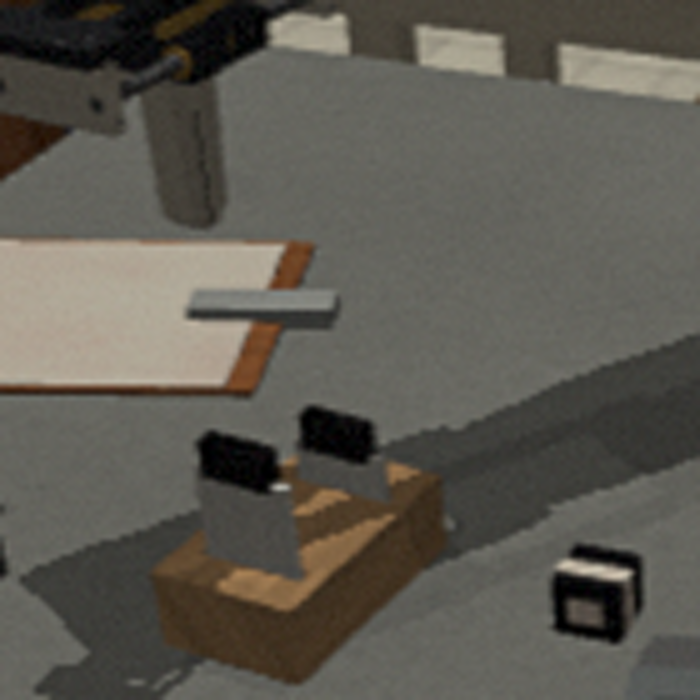

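```bash
python3 - <<'E'
from h import *
crop('w3',180,200,330,310,5,'w3c')
c=load('w3')
# candidate: finger tips box 15 wide (tool x), at k along -tool y
p=np.array([.5450,-.3148,.2215]);Rm=Rdown(-.12)
for k in (-.008,.01,.02,.028,.036):
    print(k,[proj(c,p+Rm@np.array([a,-k,b]))[0].round(1).tolist() for a in (-.0075,.0075) for b in (-.015,.015)], proj(load('s2'),p+Rm@np.array([0,-k,0])).round(1))
s=monitor.read_state();print(R.from_rotvec(s['orientation']).as_matrix().round(3))
Rc=cv2.Rodrigues(c['rvec'])[0];print('cam in tool frame',Rm.T@(-Rc.T@c['tvec']-p))
c0=load('wrist0');R0=R.from_rotvec([-0.46385262,  1.96494521, -1.96200301]).as_matrix();Rc=cv2.Rodrigues(c0['rvec'])[0]
print('cam in tool frame',R0.T@(-Rc.T@c0['tvec']-[ 0.26825685, -0.53613924,  0.18710743]))
E
```

```text
-0.008 [[235.4, 217.5], [282.9, 217.5], [235.8, 239.2], [282.3, 239.2]] [[131.1 127.5]]
0.01 [[233.8, 229.1], [285.5, 229.0], [234.3, 252.3], [284.8, 252.3]] [[130.1 121. ]]
0.02 [[232.8, 236.4], [287.2, 236.4], [233.3, 260.6], [286.4, 260.6]] [[129.5 117.4]]
0.028 [[231.9, 242.8], [288.6, 242.8], [232.5, 267.9], [287.8, 267.9]] [[129.  114.5]]
0.036 [[231.0, 249.8], [290.2, 249.8], [231.6, 275.9], [289.3, 275.9]] [[128.6 111.5]]
[[-0.119  0.011  0.993]
 [-0.993 -0.007 -0.119]
 [ 0.006 -1.     0.011]]
cam in tool frame [-0.08591586 -0.18835513 -0.00361519]
cam in tool frame [-0.08431829 -0.19720899  0.00027138]
```

View pics/w3c.png

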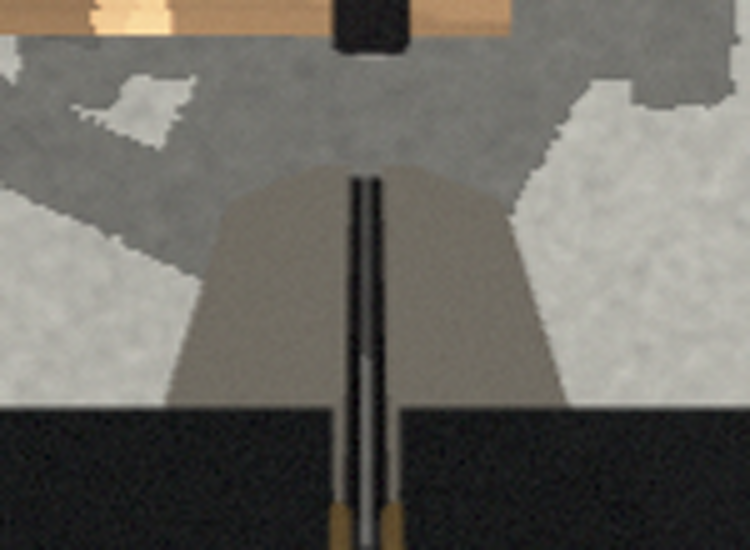

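```bash
python3 -m inch '[[[0,0,0,0,0,0],[0,0,0,0,0,0]]]' 50; python3 - <<'E'
from h import *
plan([.542,-.3133,.069],Rdown(-.12),4)
c=snap('scene','s3'); p=monitor.read_state()['tool_pos']
for k in (.02,.026,.032): print(proj(c,p+[0,0,k]))
crop('s3',90,70,190,170,6,'s3c')
E
```

```text
t: 3.35
tool_pos: [0.5414, -0.3124, 0.2099]
orientation: [-1.151, 1.299, -1.295]
force: [-0.2, 0.8, 0.1]
opening: 0.0162
t 3.35 pos [ 0.5414 -0.3124  0.2099] f [-0.2  0.8  0.1] open 0.0162
total tool-frame shift mm [  0.9 140.9   1. ] turn [ 0.0017  0.0003 -0.0009]
4 rows of [ 0.2 35.2  0.2] [ 0.0004  0.0001 -0.0002]
[[131.82838084 121.252517  ]]
[[131.49001353 119.0845214 ]]
[[131.14955749 116.90314277]]
```

View pics/s3c.png

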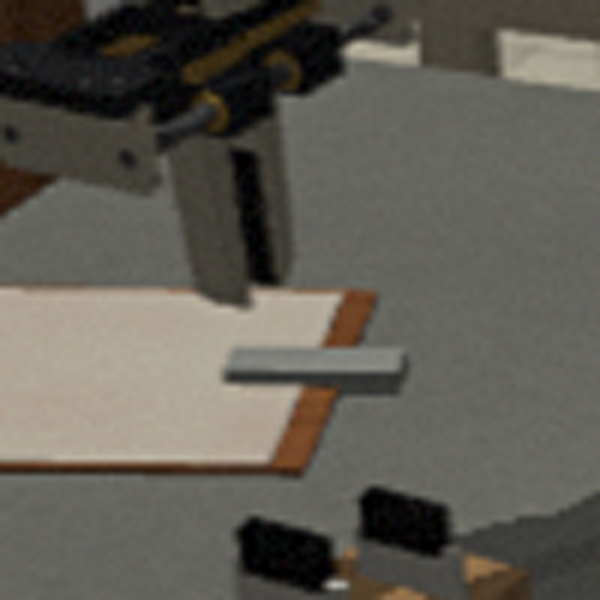

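```bash
python3 -m inch '[[[0,0,0,0,0,0],[1,40,1,0,0,0],[0,50,0,0,0,0],[0,40,0,0,0,0],[0,12,0,0,0,0],[0,0,0,0,0,0],[0,0,0,0,0,0]]]' 50; python3 - <<'E'
from h import *
plan([.542,-.3133,.067],Rdown(-.12),4)
c=snap('scene','s4')
crop('s4',90,90,190,210,6,'s4c')
E
```

```text
t: 4.28
tool_pos: [0.5442, -0.3149, 0.0714]
orientation: [-1.149, 1.294, -1.3]
force: [0.3, -0.1, -0.7]
opening: 0.05
t 4.28 pos [ 0.5442 -0.3149  0.0714] f [ 0.3 -0.1 -0.7] open 0.05
total tool-frame shift mm [-1.3  4.4 -2.4] turn [-0.003   0.0003  0.0016]
4 rows of [-0.3  1.1 -0.6] [-0.0008  0.0001  0.0004]
```

View pics/s4c.png

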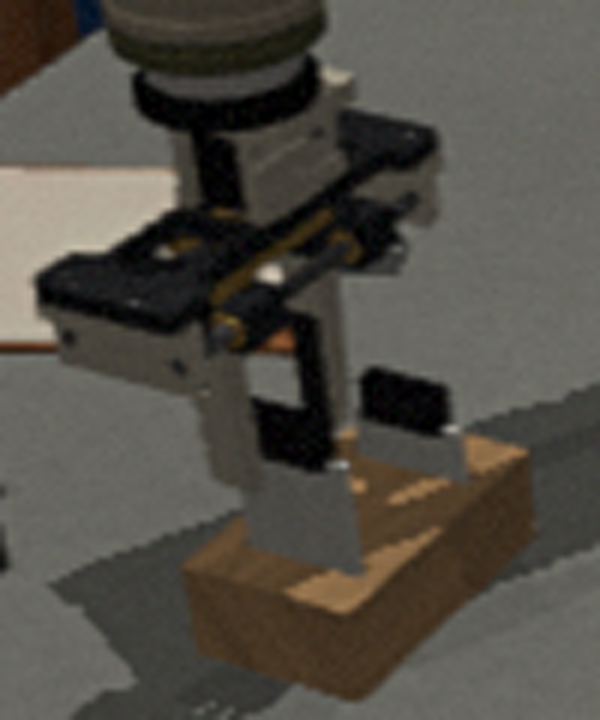

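```bash
python3 -m inch '[[[-3,2,-1,0,0,0],[0,0,0,0,0,0],[0,0,0,0,0,0],[0,0,0,0,0,0],[0,0,0,0,0,0]]]' 0 35; python3 - <<'E'
from h import *
snap('wrist','w4')
plan([.542,-.3133,.067],Rdown(-.12),4)
E
```

```text
t: 4.95
tool_pos: [0.5422, -0.3108, 0.067]
orientation: [-1.15, 1.297, -1.297]
force: [-0.2, -0.2, 0.9]
opening: 0.0136
t 5.0 pos [ 0.5422 -0.3109  0.067 ] f [-1.1 -0.7  0.5] open 0.0137
total tool-frame shift mm [2.4 0.  0.1] turn [-0.0001  0.0002  0.    ]
4 rows of [0.6 0.  0. ] [-0.      0.0001  0.    ]
```

View pics/w4.png

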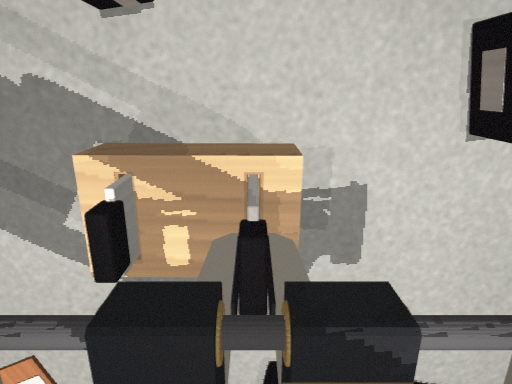

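```bash
python3 -m inch '[[[0,-10,0,0,0,0],[0,-25,0,0,0,0],[0,-35,0,0,0,0],[0,-30,0,0,0,0],[0,-5,0,0,0,0],[0,0,0,0,0,0]]]'; python3 - <<'E'
from h import *
snap('wrist','w5')
plan([.57,-.04,.172],Rdown(.247),8)
E
```

```text
t: 5.75
tool_pos: [0.5421, -0.3108, 0.1716]
orientation: [-1.15, 1.297, -1.297]
force: [-0.5, 0.2, -1.6]
opening: 0.0138
t 5.8 pos [ 0.5416 -0.3105  0.1705] f [-0.2  0.1 -1.9] open 0.0138
total tool-frame shift mm [-271.9   -1.2   -4.1] turn [ 0.0014 -0.3667 -0.0011]
8 rows of [-33.8  -0.2   4.9] [ 0.0002 -0.0458 -0.0001]
```

View pics/w5.png

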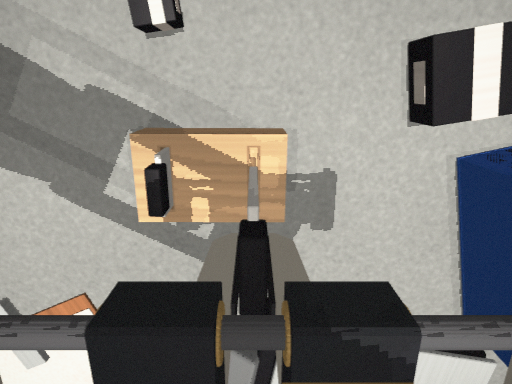

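```bash
python3 - <<'E'
from h import *
plan([.602,-.0174,.172],Rdown(.247),8)
E
```

```text
t 5.8 pos [ 0.5416 -0.3105  0.1705] f [-0.2  0.1 -1.9] open 0.0138
total tool-frame shift mm [-298.2   -1.3   24.9] turn [ 0.0014 -0.3667 -0.0011]
8 rows of [-36.5  -0.2   9.1] [ 0.0002 -0.0458 -0.0001]
```

```bash
python3 -m inch '[[[-36.5,0,9,0,-0.0458,0],[-36.5,0,9,0,-0.0458,0],[-36.5,0,9,0,-0.0458,0],[-36.5,0,9,0,-0.0458,0],[-36.5,0,9,0,-0.0458,0],[-36.5,0,9,0,-0.0458,0],[-36.5,0,9,0,-0.0458,0],[-36.5,0,9,0,-0.0458,0]]]';python3 -m inch '[[[0,0,0,0,0,0],[0,0,0,0,0,0],[0,0,0,0,0,0]]]'; python3 - <<'E'
from h import *
snap('wrist','w6');snap('scene','s6');crop('w6',190,100,340,230,5,'w6c');crop('s6',180,150,280,250,6,'s6c')
plan([.602,-.0174,.172],Rdown(.247),1)
E
```

```text
t: 6.8
tool_pos: [0.6008, -0.0164, 0.1695]
orientation: [-1.318, 1.027, -1.022]
force: [0.2, -0.1, -1.0]
opening: 0.0136
t: 7.18
tool_pos: [0.6016, -0.0188, 0.1712]
orientation: [-1.316, 1.027, -1.026]
force: [-0.7, -0.2, -0.7]
opening: 0.0138
t 7.28 pos [ 0.6018 -0.0188  0.1716] f [-0.2 -0.6 -0.9] open 0.0136
total tool-frame shift mm [-1.3 -0.4  0.6] turn [ 0.0005 -0.0018 -0.    ]
1 rows of [-1.3 -0.4  0.6] [ 0.0005 -0.0018 -0.    ]
```

View pics/w6.png

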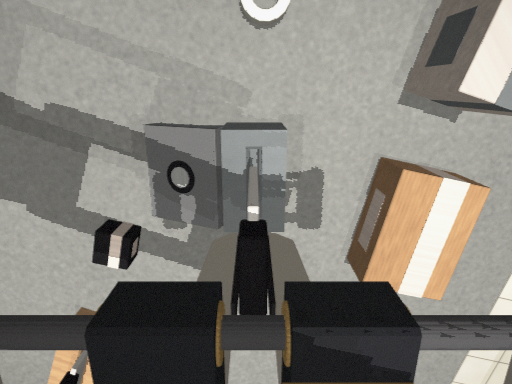

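View pics/w6c.png

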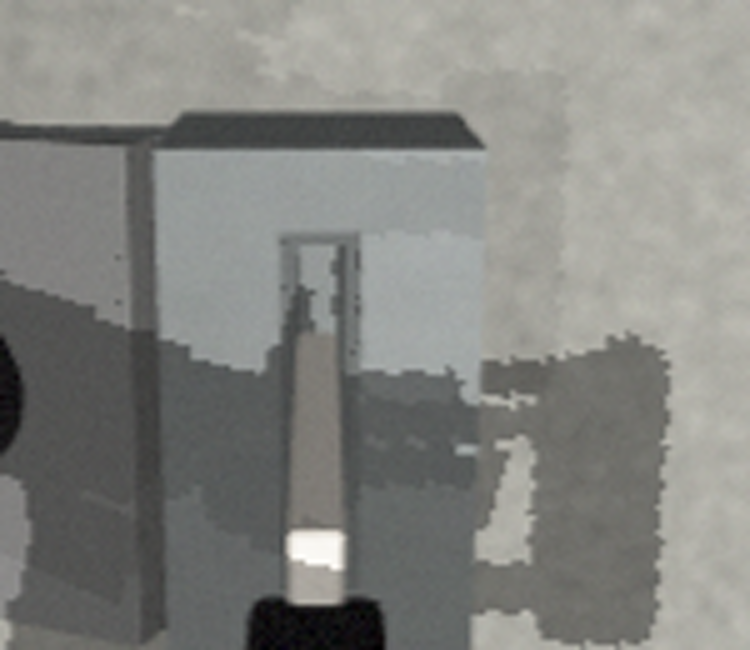

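View pics/s6c.png

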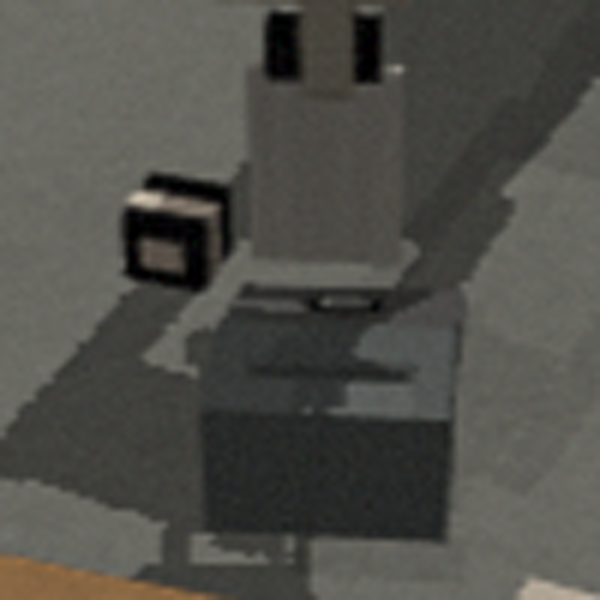

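```bash
python3 - <<'E'
from h import *
W=load('w6'); u=lambda p:(190+(p[0]+.5)/5-.5,100+(p[1]+.5)/5-.5)
Rm=Rdown(.247)
p0=np.array([.6018,-.0188,.1716])
T=lambda w:(Rm.T@(np.array(w)-p0)*1000).round(1)
for n,q,z in [('blockL',(155,150),.065),('blockR',(485,148),.065),('blockBL',(163,640),.065),('slotL',(280,235),.065),('slotR',(360,235),.065),('footC L',(299,333),.1196),('footC R',(338,333),.1196),('grip TopL',(250,600),.2196),('gtR',(383,600),.2196)]:
    w=unz(W,u(q),z); print(n,w.round(4),'tool',T(w))
S=load('s6');v=lambda p:(180+(p[0]+.5)/6-.5,150+(p[1]+.5)/6-.5)
for n,q,z in [('slotL',(248,372),.065),('slotR',(415,372),.065),('footL',(250,255),.1196),('footR',(402,267),.1196),('blkL',(203,410),.065),('blkR',(447,417),.065)]:
    w=unz(S,v(q),z); print('S',n,w.round(4),'tool',T(w))
E
```

```text
blockL [0.5614 0.0205 0.065 ] tool [-48.  106.6 -29.5]
blockR [0.619  0.0352 0.065 ] tool [-48.2 106.6  29.9]
blockBL [ 0.5834 -0.0727  0.065 ] tool [ 47.7 106.6 -31. ]
slotL [0.5869 0.011  0.065 ] tool [-32.5 106.6  -7.2]
slotR [0.6011 0.0145 0.065 ] tool [-32.5 106.6   7.5]
footC L [0.5922 0.0064 0.1196] tool [-26.8  52.   -3.1]
footC R [0.598  0.0078 0.1196] tool [-26.8  52.    2.8]
grip TopL [0.5895 0.0024 0.2196] tool [-23.6 -48.   -6.7]
gtR [0.6019 0.0055 0.2196] tool [-23.6 -48.    6.1]
S slotL [ 0.6191 -0.0499  0.065 ] tool [ 34.4 106.6   9.1]
S slotR [0.5978 0.0145 0.065 ] tool [-33.3 106.6   4.3]
S footL [ 0.6132 -0.0497  0.1196] tool [32.8 52.   3.5]
S footR [0.602  0.01   0.1196] tool [-27.8  52.    7.2]
S blkL [ 0.6476 -0.0583  0.065 ] tool [ 49.5 106.6  34.7]
S blkR [0.6213 0.0354 0.065 ] tool [-47.8 106.6  32.2]
```

```bash
python3 -m inch '[[[-2.3,0,0.3,0,0.005,0],[0,25,0,0,0,0],[0,18,0,0,0,0],[0,5,0,0,0,0],[0,0,0,0,0,0],[0,0,0,0,0,0]]]'; python3 - <<'E'
from h import *
snap('wrist','w7');snap('scene','s7');crop('w7',190,100,340,230,5,'w7c');crop('s7',180,150,280,250,6,'s7c')
plan([.602,-.0174,.172],Rdown(.247),1)
E
```

```text
t: 8.02
tool_pos: [0.6023, -0.0156, 0.1249]
orientation: [-1.313, 1.028, -1.03]
force: [-0.3, -0.6, -1.3]
opening: 0.014
t 8.12 pos [ 0.6023 -0.0155  0.125 ] f [-1.1  0.3 -0.7] open 0.0138
total tool-frame shift mm [  1.8 -47.   -0.7] turn [-0.0015 -0.0053  0.0005]
1 rows of [  1.8 -47.   -0.7] [-0.0015 -0.0053  0.0005]
```

View pics/w7c.png

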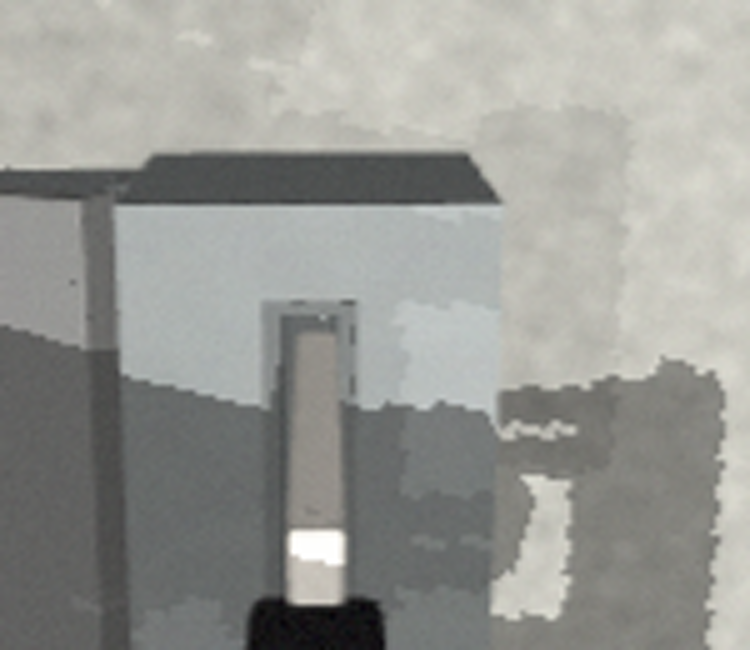

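View pics/s7c.png

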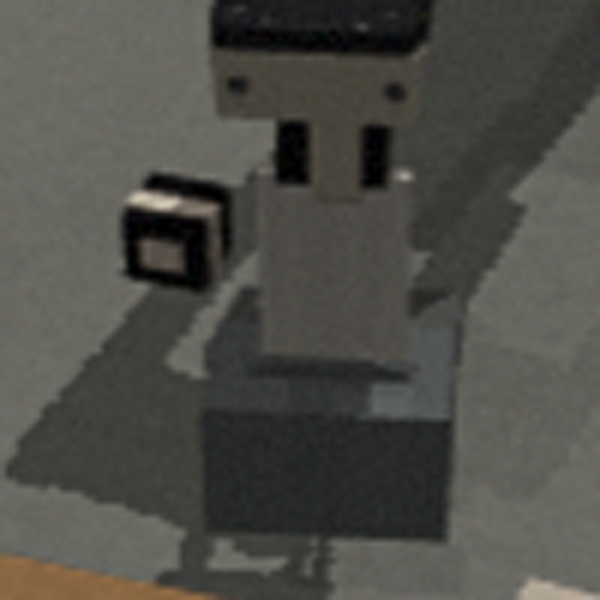

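```bash
python3 - <<'E'
from h import *
W=load('w7'); u=lambda p:(190+(p[0]+.5)/5-.5,100+(p[1]+.5)/5-.5)
s=monitor.read_state();Rm=R.from_rotvec(s['orientation']).as_matrix();p0=np.array([.6023,-.0156,.125])
T=lambda w:(Rm.T@(np.array(w)-p0)*1000).round(1)
for n,q,z in [('blockL',(115,205),.065),('blockR',(502,205),.065),('blockL2',(128,650),.065),('slotL',(262,302),.065),('slotR',(357,302),.065),('inL',(283,316),.062),('inR',(343,316),.062),('footC L',(297,333),.073),('footC R',(338,333),.073)]:
    w=unz(W,u(q),z); print(n,w.round(4),'tool',T(w))
S=load('s7');v=lambda p:(180+(p[0]+.5)/6-.5,150+(p[1]+.5)/6-.5)
for n,q,z in [('slotL',(248,372),.065),('slotR',(415,372),.065),('footL',(262,355),.073),('footR',(408,360),.073),('blkL',(203,410),.065),('blkR',(447,417),.065)]:
    w=unz(S,v(q),z); print('S',n,w.round(4),'tool',T(w))
E
```

```text
blockL [0.5613 0.0207 0.065 ] tool [-45.1  59.9 -31.2]
blockR [0.6192 0.0349 0.065 ] tool [-45.   60.   28.4]
blockL2 [ 0.5785 -0.0518  0.065 ] tool [ 29.5  60.  -31.8]
slotL [0.5868 0.0113 0.065 ] tool [-29.8  60.   -8.7]
slotR [0.6013 0.0148 0.065 ] tool [-29.8  60.    6.2]
inL [0.5906 0.0092 0.062 ] tool [-26.9  63.   -5.5]
inR [0.5999 0.0115 0.062 ] tool [-26.9  63.    4. ]
footC L [0.5929 0.0096 0.073 ] tool [-26.7  52.   -3.2]
footC R [0.599 0.011 0.073] tool [-26.7  52.    3.1]
S slotL [ 0.6191 -0.0499  0.065 ] tool [37.3 60.   8. ]
S slotR [0.5978 0.0145 0.065 ] tool [-30.4  60.    2.8]
S footL [ 0.6163 -0.0447  0.073 ] tool [31.5 52.   6.6]
S footR [0.6009 0.0125 0.073 ] tool [-27.6  52.    5.3]
S blkL [ 0.6476 -0.0583  0.065 ] tool [52.3 60.1 33.6]
S blkR [0.6213 0.0354 0.065 ] tool [-45.   60.   30.6]
```

```bash
python3 -m inch '[[[1.7,0,-1.2,0,0,0],[0,3,0,0,0,0],[0,6,0,0,0,0],[0,6,0,0,0,0],[0,2,0,0,0,0],[0,0,0,0,0,0]]]'; python3 - <<'E'
from h import *
snap('wrist','w8');snap('scene','s8');crop('w8',190,100,340,230,5,'w8c');
plan([.602,-.0174,.0812],Rdown(.247),1);print(monitor.read_state()['wrist_torque'])
E
```

```text
t: 8.88
tool_pos: [0.6007, -0.0174, 0.1066]
orientation: [-1.314, 1.03, -1.029]
force: [0.4, -0.1, -1.3]
opening: 0.0139
t 8.97 pos [ 0.601  -0.0174  0.1071] f [ 1.  -0.7 -1.6] open 0.0138
total tool-frame shift mm [ 0.2 25.9  1. ] turn [-0.0001 -0.0053  0.    ]
1 rows of [ 0.2 25.9  1. ] [-0.0001 -0.0053  0.    ]
[-0.02543474 -0.10366178 -0.01195534]
```

View pics/w8c.png

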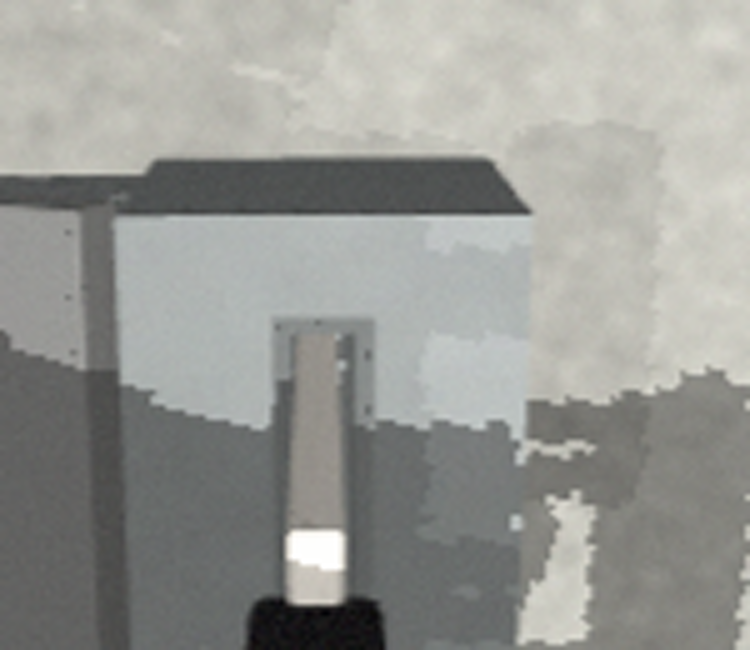

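```bash
python3 -m inch '[[[0,0,0.8,0,0,0],[0,6,0,0,0,0],[0,7,0,0,0,0],[0,7,0,0,0,0],[0,3,0,0,0,0],[0,0,0,0,0,0]]]'; python3 - <<'E'
from h import *
plan([.602,-.0174,.082],Rdown(.247),1);print(monitor.read_state()['wrist_torque'])
E
```

```text
t: 9.72
tool_pos: [0.6014, -0.0172, 0.0834]
orientation: [-1.314, 1.03, -1.029]
force: [-0.3, 0.2, -1.1]
opening: 0.0137
t 9.72 pos [ 0.6014 -0.0172  0.0834] f [-0.3  0.2 -1.1] open 0.0137
total tool-frame shift mm [0.4 1.4 0.6] turn [ 0.0008 -0.0053 -0.0003]
1 rows of [0.4 1.4 0.6] [ 0.0008 -0.0053 -0.0003]
[ 0.01041675 -0.08640912  0.02766959]
```

Foot should be within about 1.5 mm of the floor, so I'll press gently until the force rises.

```bash
python3 -m inch '[[[0,1,0,0,0,0],[0,1,0,0,0,0],[0,0,0,0,0,0]]]'; python3 -m inch '[[[0,1,0,0,0,0],[0,0,0,0,0,0]]]'
```

```text
t: 10.1
tool_pos: [0.6018, -0.0173, 0.082]
orientation: [-1.314, 1.029, -1.029]
force: [0.5, 1.1, -1.0]
opening: 0.0136
t: 10.35
tool_pos: [0.6021, -0.0172, 0.082]
orientation: [-1.313, 1.029, -1.03]
force: [-1.5, 0.6, 5.0]
opening: 0.0136
```

```bash
python3 -m inch '[[[0,1,0,0,0,0],[0,0,0,0,0,0]]]'; python3 -m inch '[[[0,0,0,0,0,0],[0,0,0,0,0,0],[0,0,0,0,0,0]]]' 50
```

```text
t: 10.6
tool_pos: [0.6023, -0.0172, 0.0819]
orientation: [-1.313, 1.028, -1.03]
force: [-4.0, -0.1, 10.3]
opening: 0.0141
t: 10.98
tool_pos: [0.6015, -0.0172, 0.0797]
orientation: [-1.314, 1.03, -1.029]
force: [-0.5, -0.4, -0.4]
opening: 0.0391
```

```bash
python3 -m inch '[[[0,0,0,0,0,0],[0,-20,0,0,0,0],[0,-40,0,0,0,0],[0,-50,0,0,0,0],[0,-15,0,0,0,0],[0,0,0,0,0,0]]]'; python3 - <<'E'
from h import *
snap('wrist','w9');snap('scene','s9');crop('s9',180,130,280,250,5,'s9c')
plan([.54,.2597,.22],Rdown(.3208),8)
print(proj(load('s9'),[[.602,-.02,.140],[.602,-.02,.116]]))
E
```

```text
t: 11.72
tool_pos: [0.6028, -0.0173, 0.2072]
orientation: [-1.312, 1.026, -1.032]
force: [0.3, -0.0, -1.3]
opening: 0.05
t 11.82 pos [ 0.601  -0.0172  0.2035] f [ 0.1  0.1 -1. ] open 0.0502
total tool-frame shift mm [-283.4  -16.3    7. ] turn [ 0.0018 -0.0791 -0.0007]
8 rows of [-35.4  -2.    2.1] [ 0.0002 -0.0099 -0.0001]
[[234.52566836 184.73229154]
 [234.61930476 192.99037342]]
```

View pics/s9c.png

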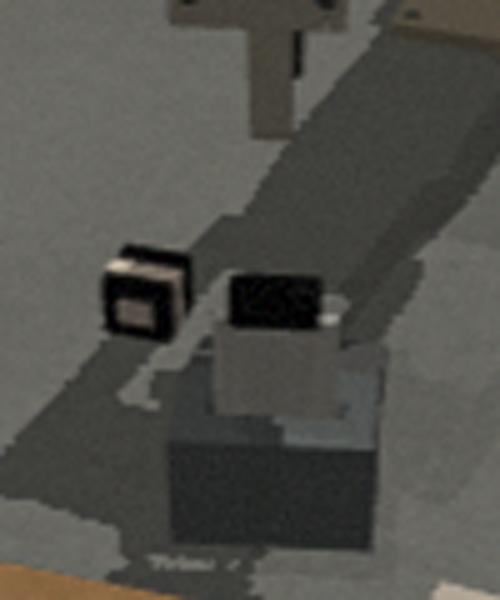

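View pics/w9.png

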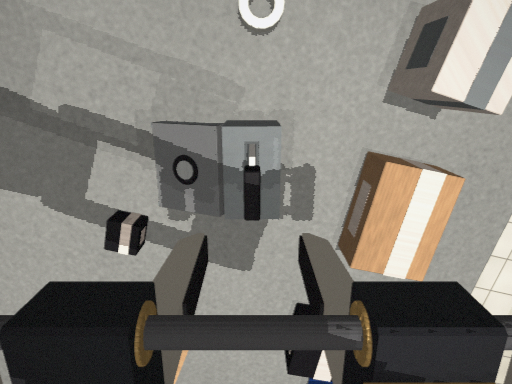

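```bash
python3 -m inch '[[[-35.5,-2,2,0,-0.01,0],[-35.5,-2,2,0,-0.01,0],[-35.5,-2,2,0,-0.01,0],[-35.5,-2,2,0,-0.01,0],[-35.5,-2,2,0,-0.01,0],[-35.5,-2,2,0,-0.01,0],[-35.5,-2,2,0,-0.01,0],[-35.5,-2,2,0,-0.01,0]]]' 60;python3 -m inch '[[[0,0,0,0,0,0],[0,0,0,0,0,0],[0,0,0,0,0,0]]]'; python3 - <<'E'
from h import *
snap('wrist','w10');crop('w10',190,90,330,220,5,'w10c');crop('w9',140,110,290,230,5,'w9c')
plan([.54,.2597,.22],Rdown(.3208),1)
E
```

```text
t: 12.82
tool_pos: [0.5379, 0.2609, 0.2182]
orientation: [-1.348, 0.971, -0.967]
force: [0.0, -0.3, -0.6]
opening: 0.0599
t: 13.2
tool_pos: [0.5395, 0.2591, 0.2201]
orientation: [-1.345, 0.971, -0.97]
force: [-0.2, -0.7, 0.3]
opening: 0.0598
t 13.25 pos [0.5397 0.2592 0.2204] f [0.5 0.4 0.1] open 0.0603
total tool-frame shift mm [-0.4  0.4  0.5] turn [ 0.0009 -0.0005  0.0002]
1 rows of [-0.4  0.4  0.5] [ 0.0009 -0.0005  0.0002]
```

View pics/w10c.png

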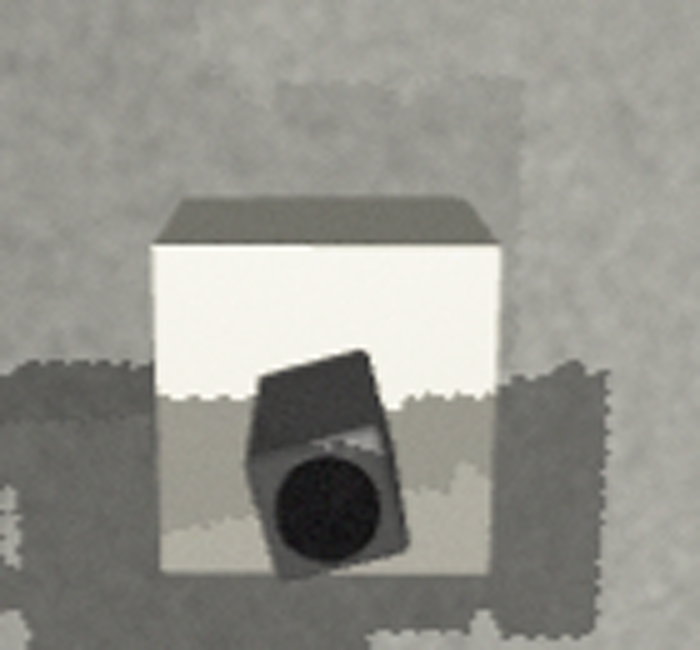

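View pics/w9c.png

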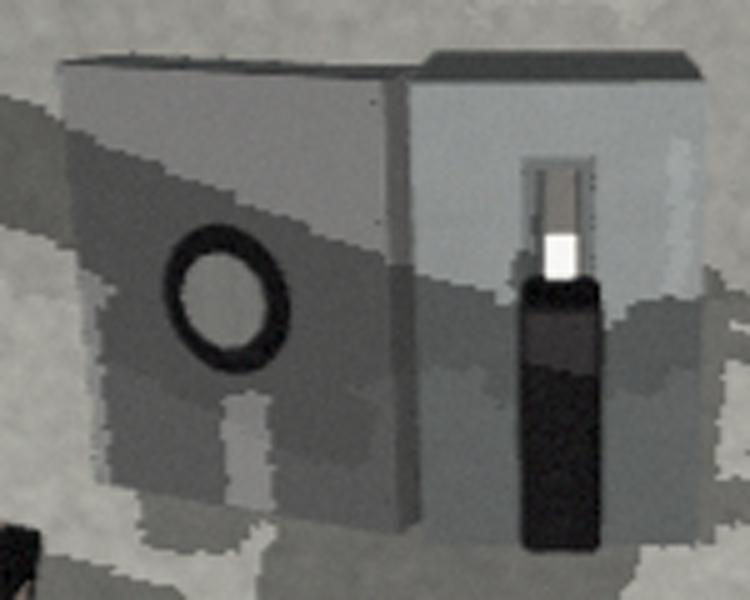

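```bash
python3 - <<'E'
from h import *
W=load('w10'); u=lambda p,a=190,b=90:(a+(p[0]+.5)/5-.5,b+(p[1]+.5)/5-.5)
Q=[(250,465),(385,425),(408,550),(280,580)]
g=np.array([unz(W,u(p),.145)[:2] for p in Q]);print(g.round(4),g.mean(0),[np.linalg.norm(g[i]-g[i-1]).round(4) for i in range(4)])
for a,b in ((0,1),(3,2),(3,0),(2,1)): d=g[b]-g[a];print('ang',np.arctan2(d[1],d[0]))
print('circle',unz(W,u((328,510)),.145))
k=np.array([unz(W,u(p),.08)[:2] for p in [(152,244),(501,244),(490,575),(161,574)]]);print('stand',k.mean(0),[np.linalg.norm(k[i]-k[i-1]).round(4) for i in range(4)])
V=load('w9');print('contact',unz(V,u((226,300),140,110),.044))
for q in [(410,83),(707,80)]:print('blk',unz(V,u(q,140,110),.065))
print('ring L/R/T/B',[unz(V,u(q,140,110),.0425).round(4) for q in [(163,298),(292,300),(214,224),(236,374)]])
E
```

```text
[[0.5262 0.2622]
 [0.5457 0.276 ]
 [0.5567 0.2562]
 [0.5374 0.2441]] [0.54152358 0.25960209] [np.float64(0.0213), np.float64(0.0239), np.float64(0.0226), np.float64(0.0228)]
ang 0.6172414463600416
ang 0.563334606771722
ang 2.124830711229835
ang 2.0786447904634167
circle [0.54133015 0.25873427 0.145     ]
stand [0.54107259 0.25921502] [np.float64(0.0706), np.float64(0.0704), np.float64(0.0708), np.float64(0.0706)]
contact [ 0.53053975 -0.0381923   0.044     ]
blk [0.56140365 0.0206312  0.065     ]
blk [0.61916107 0.03538518 0.065     ]
ring L/R/T/B [array([ 0.5166, -0.0415,  0.0425]), array([ 0.5446, -0.0351,  0.0425]), array([ 0.5247, -0.0224,  0.0425]), array([ 0.5356, -0.055 ,  0.0425])]
```

```bash
python3 -m inch '[[[0,0,0,0,-0.12,0],[0,0,0,0,-0.12,0],[0,0,0,0,0,0]]]'; python3 - <<'E'
from h import *
plan([.5413,.2590,.0655],Rdown(.56),4)
E
```

```text
t: 13.62
tool_pos: [0.5398, 0.2595, 0.2209]
orientation: [-1.423, 0.788, -0.788]
force: [0.4, -0.3, 0.1]
opening: 0.0597
t 13.62 pos [0.5398 0.2595 0.2209] f [ 0.4 -0.3  0.1] open 0.0597
total tool-frame shift mm [  1.2 155.4   1. ] turn [ 0.0001 -0.0002  0.0001]
4 rows of [ 0.3 38.8  0.3] [ 0. -0.  0.]
```

```bash
python3 -m inch '[[[1,40,1,0,0,0],[0,45,0,0,0,0],[0,40,0,0,0,0],[0,20,0,0,0,0],[0,8,0,0,0,0],[0,0,0,0,0,0]]]'; python3 - <<'E'
from h import *
snap('wrist','w11');snap('scene','s11');crop('s11',300,130,420,250,5,'s11c')
plan([.5413,.2590,.0655],Rdown(.56),4)
E
```

```text
t: 14.38
tool_pos: [0.5415, 0.2601, 0.0688]
orientation: [-1.423, 0.786, -0.787]
force: [-0.9, 0.4, 0.4]
opening: 0.0605
t 14.47 pos [0.5422 0.2604 0.0699] f [ 0.2 -0.7  1. ] open 0.0597
total tool-frame shift mm [ 0.7  4.4 -1.5] turn [-0.0028  0.0013  0.0005]
4 rows of [ 0.2  1.1 -0.4] [-0.0007  0.0003  0.0001]
```

View pics/w11.png

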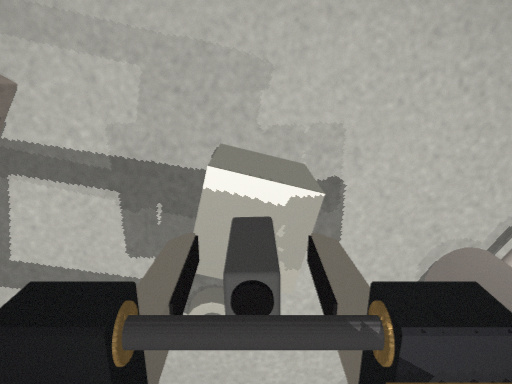

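View pics/s11c.png

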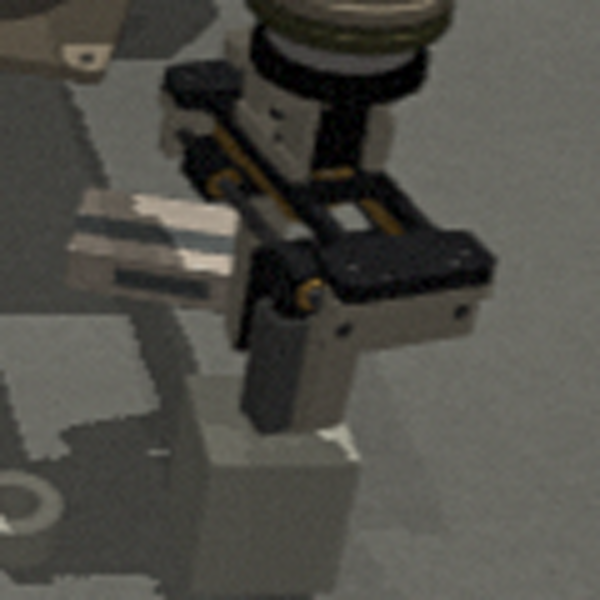

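```bash
python3 -m inch '[[[0.5,2,-0.5,0,0,0],[0,0,0,0,0,0],[0,0,0,0,0,0],[0,0,0,0,0,0],[0,0,0,0,0,0]]]' 0 45; python3 - <<'E'
from h import *
snap('wrist','w12')
plan([.5413,.2590,.2],Rdown(.56),4)
E
```

```text
t: 15.1
tool_pos: [0.5408, 0.2593, 0.066]
orientation: [-1.424, 0.786, -0.786]
force: [-0.6, 0.2, 0.8]
opening: 0.024
t 15.15 pos [0.5408 0.2593 0.066 ] f [-0.2 -0.6  0.2] open 0.0239
total tool-frame shift mm [   0.5 -134.     0.3] turn [-0.0002  0.0016  0.    ]
4 rows of [  0.1 -33.5   0.1] [-0.      0.0004  0.    ]
```

View pics/w12.png

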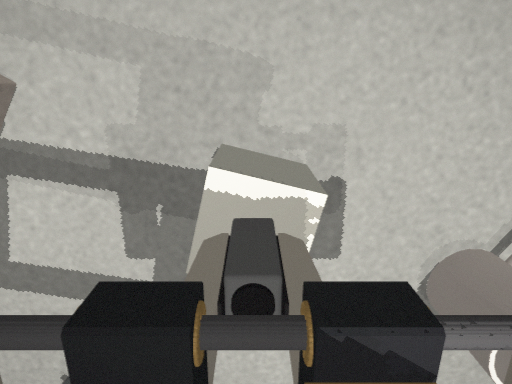

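```bash
cat >> h.py <<'E'
PSI=.247
def Rwand(psi=None,tilt=np.radians(25)):
    psi=PSI if psi is None else psi
    n=np.array([-np.sin(tilt)*np.cos(psi),-np.sin(tilt)*np.sin(psi),np.cos(tilt)])
    y=-n; z=np.array([np.cos(tilt)*np.cos(psi),np.cos(tilt)*np.sin(psi),np.sin(tilt)]); return np.c_[np.cross(y,z),y,z],n
E
python3 -m inch '[[[0,-15,0,0,0,0],[0,-30,0,0,0,0],[0,-40,0,0,0,0],[0,-30,0,0,0,0],[0,-5,0,0,0,0],[0,0,0,0,0,0]]]'; python3 - <<'E'
from h import *
snap('scene','s12')
Rm,n=Rwand();c=np.array([.5305,-.0382,.044]);t=c+n*.101
print(t,Rm);plan(t,Rm,8)
E
```

```text
t: 15.9
tool_pos: [0.5405, 0.2592, 0.1855]
orientation: [-1.424, 0.787, -0.786]
force: [-0.8, -0.9, -2.0]
opening: 0.0239
[ 0.48911102 -0.04863618  0.13553709] [[ 0.24449611  0.40979191  0.87880159]
 [-0.96965027  0.10332852  0.22158873]
 [ 0.         -0.90630779  0.42261826]]
t 15.95 pos [0.54   0.259  0.1844] f [-0.  -0.4 -2.4] open 0.0241
total tool-frame shift mm [ 233.3   49.2 -206.8] turn [ 0.4349  0.3097 -0.0687]
8 rows of [ 32.4   2.3 -22.7] [ 0.0544  0.0387 -0.0086]
```

View pics/s12.png

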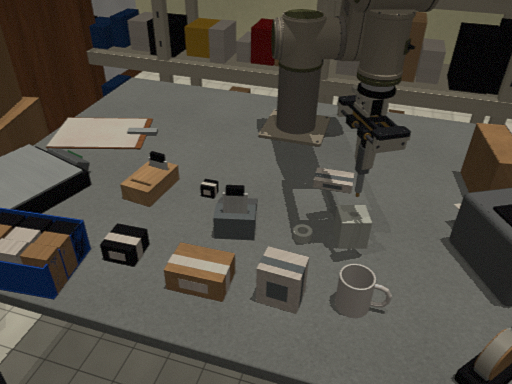

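```bash
python3 -m inch '[[[32.4,2.3,-22.7,0.0544,0.0387,-0.0086],[32.4,2.3,-22.7,0.0544,0.0387,-0.0086],[32.4,2.3,-22.7,0.0544,0.0387,-0.0086],[32.4,2.3,-22.7,0.0544,0.0387,-0.0086],[32.4,2.3,-22.7,0.0544,0.0387,-0.0086],[32.4,2.3,-22.7,0.0544,0.0387,-0.0086],[32.4,2.3,-22.7,0.0544,0.0387,-0.0086],[32.4,2.3,-22.7,0.0544,0.0387,-0.0086]]]';python3 -m inch '[[[0,0,0,0,0,0],[0,0,0,0,0,0],[0,0,0,0,0,0]]]'; python3 - <<'E'
from h import *
snap('scene','s13');snap('wrist','w13');snap('top','t13')
Rm,n=Rwand();c=np.array([.5305,-.0382,.044]);t=c+n*.101
plan(t,Rm,1)
crop('s13',170,120,290,250,5,'s13c');crop('w13',180,100,330,250,5,'w13c');crop('t13',220,130,320,240,5,'t13c')
E
```

```text
t: 16.95
tool_pos: [0.4886, -0.0488, 0.1342]
orientation: [-0.954, 0.746, -1.171]
force: [0.2, 0.6, -2.6]
opening: 0.0238
t: 17.32
tool_pos: [0.4904, -0.0471, 0.1367]
orientation: [-0.956, 0.743, -1.169]
force: [-0.4, 0.2, -2.0]
opening: 0.024
t 17.48 pos [ 0.4904 -0.0471  0.1368] f [-0.1 -0.1 -0.6] open 0.0236
total tool-frame shift mm [ 1.2  0.4 -2. ] turn [-0.0023  0.0021 -0.0013]
1 rows of [ 1.2  0.4 -2. ] [-0.0023  0.0021 -0.0013]
```

View pics/w13.png

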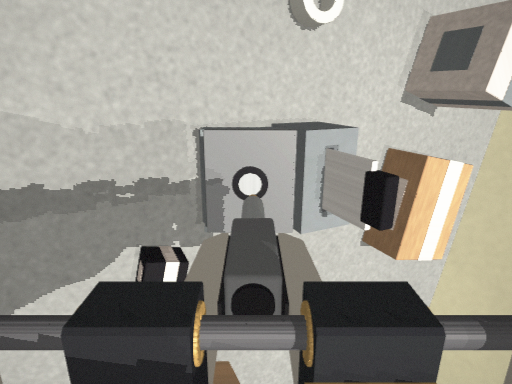

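View pics/s13c.png

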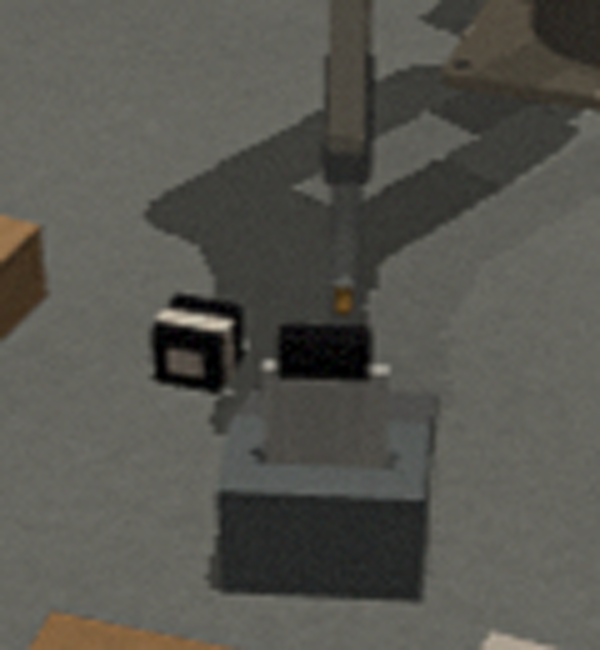

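View pics/t13c.png

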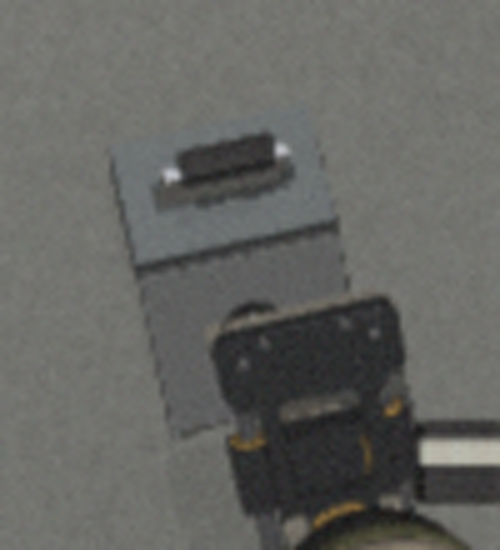

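```bash
python3 - <<'E'
from h import *
p=np.array([.4903,-.0472,.1368]);Rm,n=Rwand();c=np.array([.5305,-.0382,.044])
tip=p-n*.056
for f in ('s13','w13'): print(f,'tip',proj(load(f),tip),'contact',proj(load(f),c),'tip from tool: handle top',proj(load(f),tip+n*.135))
print('tip rel contact in tool',Rm.T@(tip-c)*1000)
E
```

```text
s13 tip [[238.14527212 181.78762101]] contact [[237.26152314 198.8129275 ]] tip from tool: handle top [[239.72546933 129.414224  ]]
w13 tip [[252.47407416 197.75932587]] contact [[250.39138403 183.48391381]] tip from tool: handle top [[252.7732647  300.49673052]]
tip rel contact in tool [ -1.10189129 -45.50895422   1.89685209]
```

View pics/w13c.png

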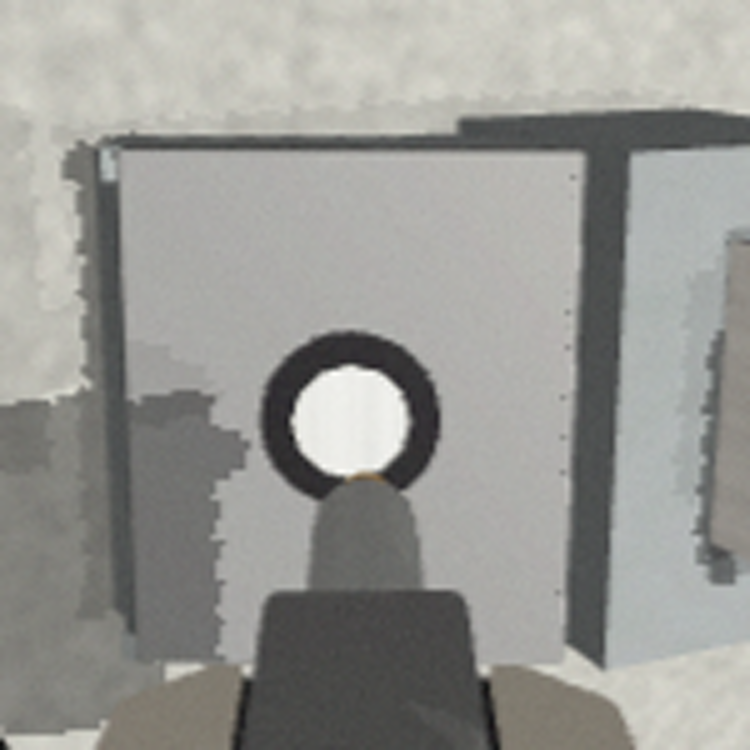

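```bash
python3 -m inch '[[[1.4,0,-1.9,-0.002,0.002,-0.001],[0,15,0,0,0,0],[0,15,0,0,0,0],[0,8,0,0,0,0],[0,0,0,0,0,0],[0,0,0,0,0,0]]]'; python3 - <<'E'
from h import *
snap('scene','s14');snap('wrist','w14')
Rm,n=Rwand();c=np.array([.5305,-.0382,.044]);s=monitor.read_state();p=s['tool_pos']
Ra=R.from_rotvec(s['orientation']).as_matrix()
tip=p+Ra[:,1]*.056
print('tip rel contact',Ra.T@(tip-c)*1000,'angle err',np.degrees(np.arccos(-Ra[:,1]@n)))
plan(c+n*.051,Rm,1)
crop('s14',200,170,280,220,8,'s14c');crop('w14',180,100,330,250,5,'w14c')
E
```

```text
t: 18.23
tool_pos: [0.5045, -0.0461, 0.1019]
orientation: [-0.956, 0.746, -1.173]
force: [-0.2, 0.4, -1.1]
opening: 0.024
tip rel contact [ 1.6097208  -8.07991042  0.16658068] angle err 0.112068307078291
t 18.32 pos [ 0.5047 -0.0463  0.1021] f [ 0.7  0.2 -1.2] open 0.0238
total tool-frame shift mm [-1.5 13.1 -0.1] turn [-0.0014 -0.0019  0.0014]
1 rows of [-1.5 13.1 -0.1] [-0.0014 -0.0019  0.0014]
```

View pics/w14c.png

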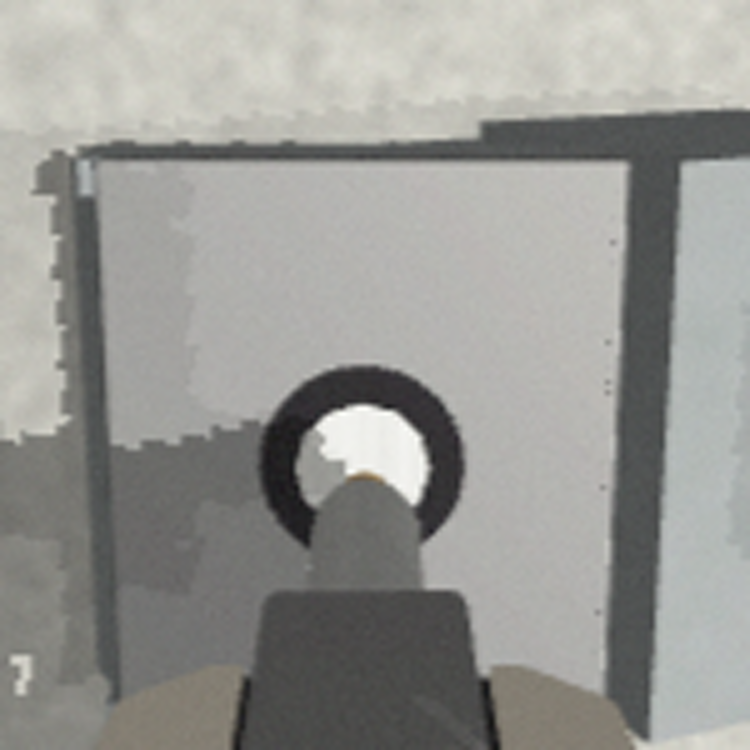

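View pics/s14c.png

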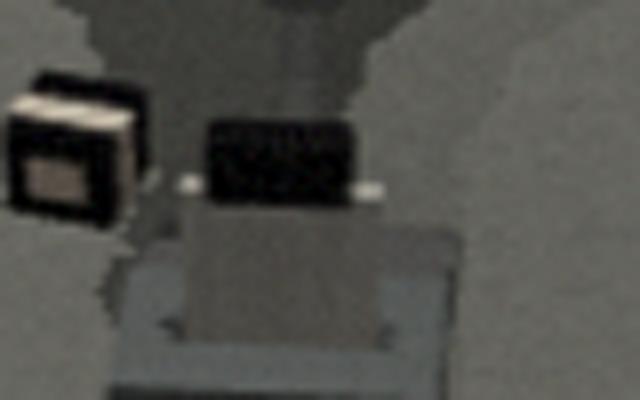

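```bash
python3 - <<'E'
from h import *
s=monitor.read_state();p=np.array([.5046,-.0462,.1020]);Ra=R.from_rotvec(s['orientation']).as_matrix();c=np.array([.5305,-.0382,.044])
W=load('w14')
print('axis foot',proj(W,p+Ra@np.array([0,.064,0])),'tip',proj(W,p+Ra@np.array([0,.056,0])),'c',proj(W,c),'1mm x',proj(W,p+Ra@np.array([.001,.064,0])))
E
```

```text
axis foot [[252.87147639 194.3132952 ]] tip [[252.86765761 197.37639083]] c [[252.78520736 192.55812952]] 1mm x [[252.87298251 195.46873184]]
```

```bash
python3 -m inch '[[[-0.8,3,0,0,0,0],[0,3,0,0,0,0],[0,0,0,0,0,0],[0,0,0,0,0,0]]]'; python3 -m inch '[[[0,2,0,0,0,0],[0,0,0,0,0,0]]]';python3 -m inch '[[[0,1,0,0,0,0],[0,0,0,0,0,0]]]'
```

```text
t: 18.82
tool_pos: [0.5065, -0.0446, 0.0958]
orientation: [-0.956, 0.747, -1.172]
force: [0.3, 0.1, -1.0]
opening: 0.0236
t: 19.08
tool_pos: [0.5075, -0.0445, 0.0941]
orientation: [-0.956, 0.747, -1.173]
force: [0.4, -0.6, -0.0]
opening: 0.0239
t: 19.32
tool_pos: [0.508, -0.0444, 0.0933]
orientation: [-0.956, 0.746, -1.173]
force: [-1.3, -0.2, -0.0]
opening: 0.0238
```

```bash
cat >> h.py <<'E'
def avg(k=10):
    F=[];P=[];Q=[]
    for i in range(k):
        optics.read_camera('wrist');s=monitor.read_state();F.append(s['force']);P.append(s['tool_pos']);Q.append(s['orientation'])
    f=np.mean(F,0);p=np.mean(P,0);Ra=R.from_rotvec(np.mean(Q,0)).as_matrix();_,n=Rwand();c=np.array([.5305,-.0382,.044])
    print('t',s['t'],'f',f.round(2),'along n minus weight',((f+[0,0,1.3])@n).round(2),'tip rel',(Ra.T@(p+Ra[:,1]*.056-c)*1000).round(2),'ang',np.degrees(np.arccos(-Ra[:,1]@n)).round(2))
E
python3 -c "
from h import *
avg()"
python3 -m inch '[[[0,2,0,0,0,0],[0,0,0,0,0,0],[0,0,0,0,0,0]]]'
python3 -c "
from h import *
avg()"
```

```text
t 19.825 f [-0.57 -0.34  0.34] along n minus weight 1.76 tip rel [ 0.54  1.43 -0.34] ang 0.06
t: 20.2
tool_pos: [0.5087, -0.0442, 0.0915]
orientation: [-0.956, 0.747, -1.172]
force: [-0.0, -1.2, 2.0]
opening: 0.0238
t 20.7 f [-0.94 -0.86  1.5 ] along n minus weight 3.02 tip rel [ 0.52  3.45 -0.38] ang 0.06
```

```bash
python3 -m inch '[[[0,1.9,0,0,0,0],[0,0,0,0,0,0],[0,0,0,0,0,0]]]'
python3 - <<'E'
from h import *
avg(16)
snap('wrist','w15');snap('scene','s15');snap('top','t15');crop('w15',180,100,330,250,5,'w15c');crop('s15',180,110,280,230,5,'s15c')
E
```

```text
t: 21.08
tool_pos: [0.5095, -0.044, 0.0898]
orientation: [-0.956, 0.747, -1.173]
force: [-1.6, -1.0, 2.4]
opening: 0.0237
t 21.875 f [-1.44 -0.9   2.88] along n minus weight 4.47 tip rel [ 0.51  5.36 -0.39] ang 0.06
```

View pics/w15c.png

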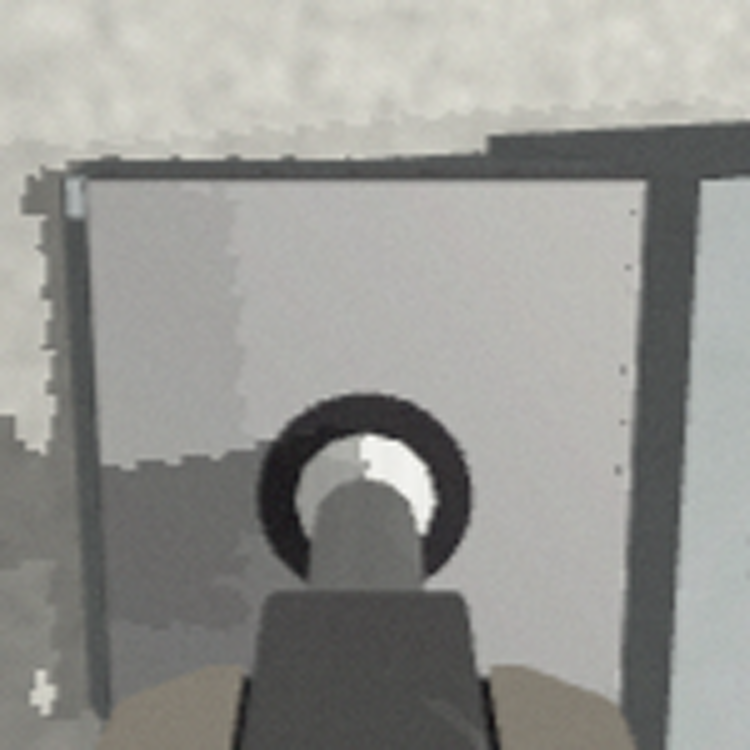

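View pics/s15.png

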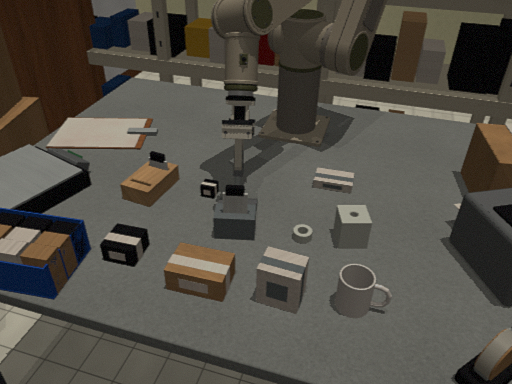

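```bash
python3 -c "
from h import *
print(monitor.read_state()['t'],robot.close_job())"
```

```text
the job is handed in; nothing more can be done
22.025 None
```

I finished the job and handed it in at about 22 s, with the gripper still holding the wand on the contact. The hand-in gave no verdict.

- **Plate:** The taller plate is in the reader slot and released. The push force rose to about 10 N at the expected floor height. After release, the scene view put its top at pixel row 185, against 184.7 predicted for a plate fully down.
- **Wand:** It is held on the steel contact with its tip within about 1 mm of the centre.
    - **Squareness:** The tool is 0.06° off the panel normal I worked out. That figure relies on my measured reader yaw, which is good to about half a degree.
    - **Press:** The force is about 4.5 N, so the tip is roughly half in. The geometry gives 5.4 mm, about 0.4 mm more than the force suggests.
- **Other items:** The shorter plate is still in the rack, and the other things on the bench look undisturbed in the last scene picture.

**What disagreed:** The fingertips are about 36 mm higher than the reported tool position implies. Because of this, my first grasp closed in the air above the plate, touching nothing. I measured the offset in the scene and wrist pictures and allowed for it from then on. The later heights agreed with it.

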